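# Stack, lock and zero a selector fork pack

### The job

Turn the jig's cam lock back anticlockwise until it is fully open, then hang every selector fork standing on the bench on its draw bar, between the anvil and the shoe, the smallest next to the anvil and each larger one outside the one before, all sitting fully down on the bar. Then turn the cam half a turn clockwise to its stop, so that the bar is drawn in and the shoe presses the pack tight against the anvil, and last turn the dial gauge's bezel until its zero mark stands at the needle. Leave the other things on the bench where they are.

Things in the scene. Friction and masses are not known exactly. Their poses are not given: they have to be found in the camera images.
- wall (a point): Jig: green fixed housing, 110 mm square, top 100 mm up, with a sprung steel anvil (36 mm wide, 88 to 122 mm up) standing 50 mm out of it. Through the anvil a square draw bar (14 x 14 mm, top 105 mm up) sticks out level; below bar and anvil all is free down to 12 mm. Point (fixed): centre line of the bar's top, where the anvil's flat face rests unpressed; x outward along the bar, z up.
- shoe_face (a point): Shoe: dark plate fixed on the draw bar (10 mm thick, 36 mm wide, top 121 mm up). Point: its inner face, at the height of the bar's top. With the cam at 0 it stands 46 mm from the wall point; forks hang astride the bar between anvil and shoe. The cam draws bar and shoe inward, and the shoe presses the forks against the anvil.
- cam (a joint): Cam lock disc (104 mm across, flat on the housing's top, with a spiral hook that draws the bar's pin in). 0 = fully open, grows clockwise seen from above, 3.14 (half a turn) = stop, bar drawn in by 36 mm in proportion. Friction holds it anywhere; up to 0.5 N m to turn.
- cam_grip (a point): Centre of the cam's bar grip, 144 mm above the bench on the cam's axis, 105 mm behind the wall point. Grip: black bar 50 mm long (along this point's x), 14 mm wide, 28 mm high, its underside 24 mm above the disc. It turns with the disc; at cam 0 its x points along the wall's x.
- anvil (a joint): How far the forks press the sprung anvil back into the housing (m): 0 while nothing presses it (first about 4 N, then 350 N/m); at full lock about 14 mm with three forks, 22 with four.
- bezel (a joint): Turn of the dial gauge's bezel, rad, growing clockwise seen from above; the dial face with its long zero mark turns with it. At 0 the mark points along the wall's x. It stays where left (0.05 N m). Range -3 to 3.
- bezel_grip (a point): Centre of the dial gauge's bezel: a round rim 60 mm across, from 80 to 102 mm above the bench, on a 44 mm pillar beside the cam, 115 mm to the wall's +y side of it. Turned by gripping it across the rim from above; only the pillar stands below the rim. This point is 92 mm above the bench.
- needle (a joint): Needle angle, rad, clockwise from above, same zero as the bezel; it is 60 x anvil (rad per m) and moves only as the anvil is pressed back. The gauge reads zero when bezel = needle.
- zero_mark (a point): Zero mark on the dial face (long tick), 24 mm from the bezel's axis.
- needle_tip (a point): Tip of the needle, 24 mm from the same axis.
- fork1_c (a point): Selector fork (1, smallest; 200 g; may be absent), loose: upright inverted-U aluminium plate 8 mm thick (x), 38 mm wide over its two legs (y), 102 mm tall. Feet 40 mm long (x), 12 high, 6 wide. Notch open downward, last 10 mm 17 wide, roof 62 mm above the feet; it rests on the bar when hung. Crossbar 14 mm high, then a grip lug in the middle, 16 mm wide (y), to the top. Faces alike. Point: centre, 51 mm above the feet.
- fork2_c (a point): Selector fork (2, second; 220 g; may be absent), loose: upright inverted-U aluminium plate 8 mm thick (x), 56 mm wide over its two legs (y), 120 mm tall. Feet 40 mm long (x), 12 high, 6 wide. Notch open downward, last 10 mm 17 wide, roof 62 mm above the feet; it rests on the bar when hung. Crossbar 14 mm high, then a grip lug in the middle, 16 mm wide (y), to the top. Faces alike. Point: centre, 60 mm above the feet.
- fork3_c (a point): Selector fork (3, third; 240 g; may be absent), loose: upright inverted-U aluminium plate 8 mm thick (x), 74 mm wide over its two legs (y), 138 mm tall. Feet 40 mm long (x), 12 high, 6 wide. Notch open downward, last 10 mm 17 wide, roof 62 mm above the feet; it rests on the bar when hung. Crossbar 14 mm high, then a grip lug in the middle, 16 mm wide (y), to the top. Faces alike. Point: centre, 69 mm above the feet.
- fork4_c (a point): Selector fork (4, largest; 260 g; may be absent), loose: upright inverted-U aluminium plate 8 mm thick (x), 92 mm wide over its two legs (y), 156 mm tall. Feet 40 mm long (x), 12 high, 6 wide. Notch open downward, last 10 mm 17 wide, roof 62 mm above the feet; it rests on the bar when hung. Crossbar 14 mm high, then a grip lug in the middle, 16 mm wide (y), to the top. Faces alike. Point: centre, 78 mm above the feet.
- bearing: Bystander: a ball bearing ring, to be left alone; origin at the middle of its underside.
- gear: Bystander: a small gear wheel, to be left alone; origin at the middle of its underside.
- wrench: Bystander: a wrench, to be left alone; origin at the middle of its underside.
- screwdriver: Bystander: a screwdriver, to be left alone; origin at the middle of its underside.
- oil: Bystander: an oil bottle, to be left alone; origin at the middle of its underside.
- jar: Bystander: a jar, to be left alone; origin at the middle of its underside.
- tin: Bystander: an open tin, to be left alone; origin at the middle of its underside.

How it is judged (in metres and radians):
On the way, in this order (a step that is already met when the one before it is completed fails the run):
1. the cam is open and every fork present hangs on the bar, in order of size from the anvil (x of fork1_c in the frame of wall between -0.025 and 0.046 m and y of fork1_c in the frame of wall between -0.004 and 0.004 m and z of fork1_c in the frame of wall between -0.014 and -0.008 m and angle between each of fork1_c, fork2_c, fork3_c, fork4_c's own z axis and vertical below 0.12 rad and x of fork2_c in the frame of wall between -0.025 and 0.046 m and y of fork2_c in the frame of wall between -0.004 and 0.004 m and z of fork2_c in the frame of wall between -0.005 and 0.001 m and x of fork3_c in the frame of wall between -0.025 and 0.046 m and y of fork3_c in the frame of wall between -0.004 and 0.004 m and z of fork3_c in the frame of wall between 0.004 and 0.01 m and x of fork4_c in the frame of wall between -0.025 and 0.046 m and y of fork4_c in the frame of wall between -0.004 and 0.004 m and z of fork4_c in the frame of wall between 0.013 and 0.019 m and ((x of shoe_face in the frame of fork1_c above 0 m and x of fork2_c in the frame of fork1_c above 0.006 m) or (x of shoe_face in the frame of fork1_c below 0 m and x of fork2_c in the frame of fork1_c below -0.006 m)) and ((x of shoe_face in the frame of fork1_c above 0 m and x of fork3_c in the frame of fork1_c above 0.006 m) or (x of shoe_face in the frame of fork1_c below 0 m and x of fork3_c in the frame of fork1_c below -0.006 m)) and ((x of shoe_face in the frame of fork1_c above 0 m and x of fork4_c in the frame of fork1_c above 0.006 m) or (x of shoe_face in the frame of fork1_c below 0 m and x of fork4_c in the frame of fork1_c below -0.006 m)) and ((x of shoe_face in the frame of fork2_c above 0 m and x of fork3_c in the frame of fork2_c above 0.006 m) or (x of shoe_face in the frame of fork2_c below 0 m and x of fork3_c in the frame of fork2_c below -0.006 m)) and ((x of shoe_face in the frame of fork2_c above 0 m and x of fork4_c in the frame of fork2_c above 0.006 m) or (x of shoe_face in the frame of fork2_c below 0 m and x of fork4_c in the frame of fork2_c below -0.006 m)) and ((x of shoe_face in the frame of fork3_c above 0 m and x of fork4_c in the frame of fork3_c above 0.006 m) or (x of shoe_face in the frame of fork3_c below 0 m and x of fork4_c in the frame of fork3_c below -0.006 m)) and value of joint cam below 0.25 rad), for 0.2 s.
2. the cam is turned to its stop and the shoe presses the pack (value of joint cam above 2.95 rad and value of joint anvil above 0.003 m), for 0.2 s.
3. the zero mark stands at the needle (horizontal distance between zero_mark and needle_tip below 0.003 m), for 0.2 s.
At the end, for the whole second after the job is handed in: All forks present hang between anvil and shoe, smallest at the anvil, then by size (4 mm sideways, 3 mm in height, 0.12 rad tilt), at rest; cam at 2.95 rad or more; anvil pressed back over 3 mm; zero mark within 3 mm of the needle tip (all of step 2 and x of fork1_c in the frame of wall between -0.025 and 0.046 m and y of fork1_c in the frame of wall between -0.004 and 0.004 m and z of fork1_c in the frame of wall between -0.014 and -0.008 m and angle between each of fork1_c, fork2_c, fork3_c, fork4_c's own z axis and vertical below 0.12 rad and x of fork2_c in the frame of wall between -0.025 and 0.046 m and y of fork2_c in the frame of wall between -0.004 and 0.004 m and z of fork2_c in the frame of wall between -0.005 and 0.001 m and x of fork3_c in the frame of wall between -0.025 and 0.046 m and y of fork3_c in the frame of wall between -0.004 and 0.004 m and z of fork3_c in the frame of wall between 0.004 and 0.01 m and x of fork4_c in the frame of wall between -0.025 and 0.046 m and y of fork4_c in the frame of wall between -0.004 and 0.004 m and z of fork4_c in the frame of wall between 0.013 and 0.019 m and ((x of shoe_face in the frame of fork1_c above 0 m and x of fork2_c in the frame of fork1_c above 0.006 m) or (x of shoe_face in the frame of fork1_c below 0 m and x of fork2_c in the frame of fork1_c below -0.006 m)) and ((x of shoe_face in the frame of fork1_c above 0 m and x of fork3_c in the frame of fork1_c above 0.006 m) or (x of shoe_face in the frame of fork1_c below 0 m and x of fork3_c in the frame of fork1_c below -0.006 m)) and ((x of shoe_face in the frame of fork1_c above 0 m and x of fork4_c in the frame of fork1_c above 0.006 m) or (x of shoe_face in the frame of fork1_c below 0 m and x of fork4_c in the frame of fork1_c below -0.006 m)) and ((x of shoe_face in the frame of fork2_c above 0 m and x of fork3_c in the frame of fork2_c above 0.006 m) or (x of shoe_face in the frame of fork2_c below 0 m and x of fork3_c in the frame of fork2_c below -0.006 m)) and ((x of shoe_face in the frame of fork2_c above 0 m and x of fork4_c in the frame of fork2_c above 0.006 m) or (x of shoe_face in the frame of fork2_c below 0 m and x of fork4_c in the frame of fork2_c below -0.006 m)) and ((x of shoe_face in the frame of fork3_c above 0 m and x of fork4_c in the frame of fork3_c above 0.006 m) or (x of shoe_face in the frame of fork3_c below 0 m and x of fork4_c in the frame of fork3_c below -0.006 m)) and horizontal distance between zero_mark and needle_tip below 0.003 m and linear speed of each of fork1, fork2, fork3, fork4 below 0.02 m/s); the robot touches nothing.
It fails at once if a bystander is shifted by more than 40 mm (distance of any of bearing, gear, wrench, screwdriver, oil, jar, tin from where it was at the start of the episode above 0.04 m).
Of fork1, fork2, fork3, fork4 only 3 to 4 are there at a start; the rules pass over those that are not, and their reading is None.
At some moment in a run one of fork1, fork2, fork3, fork4 may be knocked a few centimetres aside while the robot is not near it.
It also fails if it takes over 210 s, if anything falls off the work surface, if the arm or the gripper's body presses on something with over 40 N, if the wrist force passes 120 N, or if a joint passes its speed limit or range.

### The arm

A 6-joint arm with a two-finger parallel gripper is mounted at the origin on the work surface. World frame = base frame: x ahead of the robot, y to its left, z up, the work surface at z = 0. Lengths are in mm, angles in rad, forces in N, time in s.
With the tool pointing down it reaches from about 350 to 875 mm from the base axis. Payload 15.5 kg.
Tool frame: the origin (TCP) lies at the very end of the fingers, on their centre line; the grasp point (between the pads) lies 19 mm behind it (arm.hold_point_z is the distance from the TCP to the grasp point, in mm); z points along the fingers, y is the line along which they close (so a half turn about z gives the same grasp; the last joint's range is limited). The gripper opens to 85 mm and grips with 20 to 120 N. Pads are 22 mm wide; open, the fingers measure 114 mm over their backs; the gripper's body (76 mm by 85 mm) begins 54 mm behind the grasp point. The pads swing forward as they close: fully open they stand 13 mm farther back than shut.
Start: joints at [1.117, 0.494, 1.345, -0, 1.302, -0.096], TCP at [218.879, 585.421, 231.277] pointing down, gripper open.
Joint ranges: [-2.91, 2.91], [-0.82, 2.16], [0.22, 2.67], [-1.22, 4.37], [0.12, 2.79], [-3.08, 3.08]. Speed limits (rad/s): [1.89, 1.89, 2.57, 3.01, 3.01, 3.01].

### API

Orientations are given as a unit quaternion [w, x, y, z].
In Python, from bench import arm, eyes gives the robot as it stands. The module is installed in compiled form; this text tells all that it offers.
- The arm moves only by the shell command python3 -m inch 'ROWS' [FORCE]. ROWS is JSON, a list of rows, each a list of 7 numbers: the gripper's target within -1 to 1 (fully open at 1, half-way at 0, shut at -1), then the shift along the tool's x, y, z in m, then the turn, a rotation vector about the tool's x, y, z in rad. A call has 1 to 20 rows; each row shifts and turns the commanded pose from where the row before left it, along the tool's axes as they then stand; what a row does not reach is not made up. A row lasts 1/8 s, in which the tool goes at most 62.5 mm and 10.7 degrees, less where a joint would pass 70% of its speed; a pose out of reach is approached as far as the arm can. A call is refused whole if a number of a shift passes 0.0625 or a number of a turn 0.188, either way. A call with a gripper value outside its range is refused whole. The fingers move at their own pace and stop on an object; FORCE is the grip in N (left out, the last holds). Time passes only in rows, so rows that do not move let the fingers close. It gives the time, the measured TCP pose, the force, the opening and the grip force at its end, in the units of the state.
- arm.get_state(): the state, without advancing time (a new reading comes with each control period).
- eyes.get_image(name): name is "side" or "top" or "wrist"; returns (picture, depth): 420x560x3 uint8, red, green, blue; 420x560 float32, mm along the optical axis (not along the pixel's ray), 0 where there is no reading.
- eyes.get_calibration(name): a dict with "intrinsics" (3x3 intrinsics, pixels), "R" (3x3) and "t" (3): a world point X has camera coordinates R X + t. Camera axes: x right, y down, z forward; pixel columns grow to the right and rows downward; lengths in mm; the calibration is good to about 2 mm. The wrist camera is an equidistant fisheye: a pixel r from the principal point sees the ray r / f radians off the axis. A picture is of the moment at which its call begins: read the wrist's pose just before it. get_calibration takes no time and is no camera call; for the wrist camera it gives the pose at the moment of the call.
- arm.close_job(): hands the job in; it is judged then, once.
The state is a dict: "t": time; "q": joint angles; "joint_velocities": joint speeds; "tau": joint torques, N m; "tool_pos": TCP position; "eef_rot": TCP orientation; "ft_force": force on the tool from outside, world axes, zero at the start; "moment": the same for the moment, N m; "finger_gap": finger opening in mm; "grip_force": force on a finger pad.
Only numpy, scipy, OpenCV 4.12 (cv2) and the standard library are available. Lean on these libraries where they do the work, as an engineer would, in place of code of your own. Each camera call takes 0.05 s, during which the arm holds its last target. There are 200 camera calls.

## Working session

There is one attempt and no reset: what is moved stays moved. The work goes in short steps, Python scripts to look and compute and a shell command to move; the robot and the scene stay as the last step left them, time stands still between calls to the robot, and variables do not carry over. Pictures are saved under pics/ and viewed, at most 14 in all, crops included, and the job is handed in when it is done.

```bash
mkdir -p pics
cat > h.py <<'E'
import numpy as np, cv2
from bench import arm, eyes
from scipy.spatial.transform import Rotation as Ro
def grab(n):
    c=eyes.get_calibration(n); im,d=eyes.get_image(n); return im,d,c
def save(n,im): cv2.imwrite('pics/'+n+'.png',cv2.cvtColor(im,cv2.COLOR_RGB2BGR))
def cloud(d,c):
    K=np.array(c['intrinsics']);R=np.array(c['R']);t=np.array(c['t'])
    v,u=np.mgrid[:d.shape[0],:d.shape[1]]
    P=np.stack([(u-K[0,2])/K[0,0]*d,(v-K[1,2])/K[1,1]*d,d],-1)
    W=(P-t)@R
    W[d<=0]=np.nan
    return W
def st():
    s=arm.get_state(); R=Ro.from_quat(np.roll(s['eef_rot'],-1)).as_matrix()
    return s,R
E
python3 - <<'E'
from h import *
s,R=st();print(s['tool_pos'],R.round(3),s['t'])
for n in['top','side']:
    im,d,c=grab(n);save(n+'0',im);np.savez(n+'0.npz',im=im,d=d,**{k:np.array(v) for k,v in c.items()})
    print(n,np.array(c['R']).round(2).tolist(),c['t'],np.array(c['intrinsics']).tolist())
E
```

```text
[218.70544393 585.09819267 230.67432613] [[-0.937  0.35  -0.001]
 [ 0.35   0.937 -0.001]
 [ 0.    -0.001 -1.   ]] 0.0
top [[0.07, -1.0, 0.0], [-0.98, -0.07, -0.21], [0.21, 0.01, -0.98]] [  75.83134534  575.0875813  1151.51045252] [[466.0129832774133, 0.0, 284.3692575181499], [0.0, 466.0129832774133, 203.5562939309802], [0.0, 0.0, 1.0]]
side [[0.98, -0.17, -0.0], [-0.12, -0.7, -0.7], [0.12, 0.69, -0.71]] [-537.8381142   222.04553932  978.41666318] [[453.31580728173486, 0.0, 280.120998109417], [0.0, 453.31580728173486, 213.77532090723255], [0.0, 0.0, 1.0]]
```

View pics/top0.png

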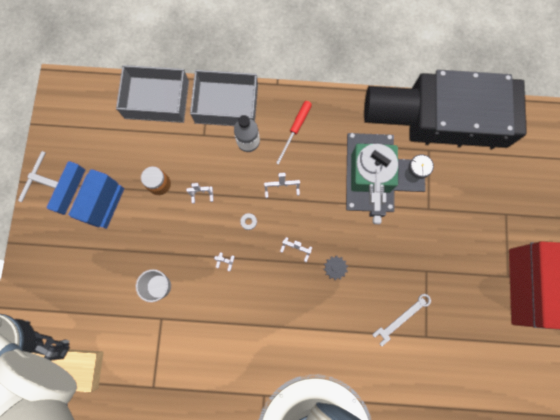

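View pics/side0.png

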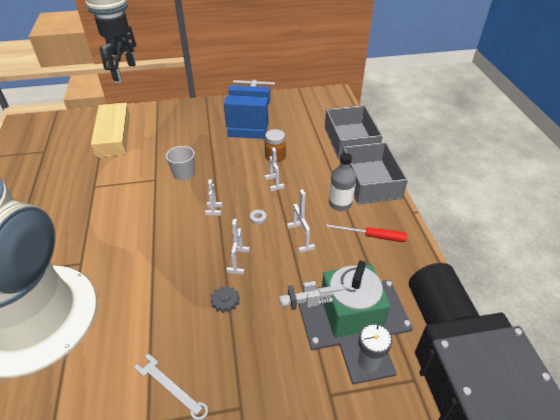

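The four forks stand at top pixels (200,191), (282,184), (296,247) and (225,261). The jig is at (377,165) with the bar pointing down the image, and the dial is at (422,166).

Run:
```python
from h import *
for n in['top','side']:
    z=np.load(n+'0.npz');W=cloud(z['d'],z);globals()[n]=(z['im'],W)
A=np.concatenate([top[1].reshape(-1,3),side[1].reshape(-1,3)])
W=top[1]
for u,v in[(200,191),(282,184),(296,247),(225,261)]:
    p=np.nanmedian(W[v-4:v+5,u-4:u+5].reshape(-1,3),0)
    for nm,w in(('top',W),('side',side[1]),('both',A)):
        w=w.reshape(-1,3);m=(np.hypot(*(w[:,:2]-p[:2]).T)<60)&(w[:,2]>45)&(w[:,2]<170)
        q=w[m]; 
        if len(q)<5: print(nm,len(q));continue
        e=np.linalg.svd(q[:,:2]-q[:,:2].mean(0))[2][0]
        r=(q[:,:2]-q[:,:2].mean(0))@e
        c=q[:,:2].mean(0)+e*(r.max()+r.min())/2
        print(nm,u,v,len(q),'c',c.round(1),'ext',r.ptp().round(1) if hasattr(r,'ptp') else np.ptp(r).round(1),'zmax',q[:,2].max().round(1),'yaw',np.degrees(np.arctan2(e[1],e[0])).round(1))
# jig
im,W=top
hsv=cv2.cvtColor(im,cv2.COLOR_RGB2HSV)
for (n,u0,u1,v0,v1) in(('cam',340,400,130,230),('dial',405,440,150,185)):
    s=W[v0:v1,u0:u1]; 
    print(n,'zhist',np.histogram(s[...,2][~np.isnan(s[...,2])],bins=np.arange(-5,175,10))[0])
s=W[130:230,340:400].reshape(-1,3)
for lo,hi in((95,102),(103,113),(113,135),(135,175)):
    q=s[(s[:,2]>lo)&(s[:,2]<hi)]
    if len(q): print(lo,hi,len(q),q.mean(0).round(1),q.min(0).round(1),q.max(0).round(1))
q=W[150:185,405:440].reshape(-1,3);q=q[q[:,2]>75];print('dial',q.mean(0),q.min(0),q.max(0))
for n,(u0,u1,v0,v1) in(('top',(340,450,120,240)),('side',(270,410,250,385))):
    save('c_'+n,cv2.resize(globals()[n][0][v0:v1,u0:u1],None,fx=4,fy=4,interpolation=cv2.INTER_CUBIC))
```

```text
top 200 191 143 c [587.6 340.1] ext 55.7 zmax 127.0 yaw -81.2
side 200 191 155 c [588.3 337.5] ext 59.1 zmax 121.6 yaw -78.3
both 200 191 298 c [588.1 337.9] ext 60.1 zmax 127.0 yaw -79.6
top 282 184 215 c [618.3 124.8] ext 91.5 zmax 159.3 yaw -81.7
side 282 184 320 c [618.7 123.1] ext 93.8 zmax 157.3 yaw -80.9
both 282 184 535 c [618.6 123.4] ext 94.4 zmax 159.3 yaw -81.2
top 296 247 133 c [457.   76.6] ext 73.3 zmax 143.3 yaw 72.4
side 296 247 247 c [459.7  76.1] ext 77.6 zmax 140.1 yaw 70.4
both 296 247 380 c [458.7  76.5] ext 77.6 zmax 143.3 yaw 71.7
top 225 261 64 c [412.3 260.7] ext 37.8 zmax 104.7 yaw -100.1
side 225 261 108 c [414.7 259.8] ext 39.8 zmax 102.4 yaw -106.3
both 225 261 172 c [413.6 260. ] ext 39.8 zmax 104.7 yaw -102.8
cam zhist [1850 1254  291   48   49   36   59   31   60   95  876  949  159   18
   34   35  109]
dial zhist [488 134  46  23  19  20  10   0   9  33 323 107   0   0   0   0   0]
95 102 486 [ 655.4 -110.2   99. ] [ 526.7 -168.6   95. ] [735.1 -58.6 102. ]
103 113 1204 [ 660.7 -113.4  106.8] [ 525.  -166.6  103. ] [733.  -61.4 112.9]
113 135 214 [ 596.5 -115.8  120.3] [ 544.  -145.6  113. ] [723.4 -77.5 134.5]
135 175 179 [ 678.3 -113.3  153.8] [ 662.2 -136.8  135.4] [696.8 -90.1 165.2]
dial [ 680.9002875  -227.23630114  101.87261489] [ 653.14189638 -258.90008598   76.69570438] [ 714.60022709 -199.3311629   109.11916621]
```

View pics/c_top.png

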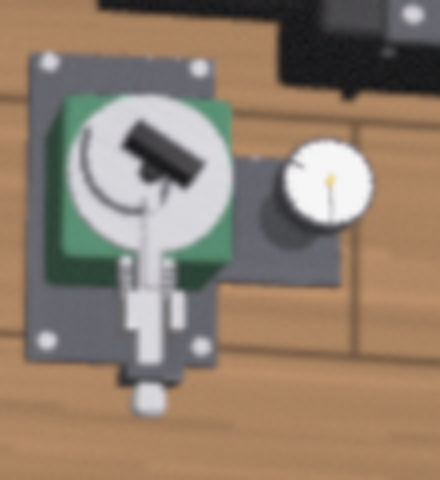

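Top crop: the cam grip's long axis runs from (125,130) to (200,180), so the cam stands at about 2.1 rad. The bar points along −X, the dial centre is at (330,182), the needle points down and the zero mark is at upper left. I'll hover over the jig and look with the wrist camera.

```bash
cat >> h.py <<'E'
def wcloud(d,c):
    K=np.array(c['intrinsics']);R=np.array(c['R']);t=np.array(c['t'])
    v,u=np.mgrid[:d.shape[0],:d.shape[1]]
    x=(u-K[0,2])/K[0,0];y=(v-K[1,2])/K[1,1];r=np.hypot(x,y)+1e-9
    k=np.tan(np.minimum(r,1.5))/r
    P=np.stack([x*k*d,y*k*d,d],-1);W=(P-t)@R;W[(d<=0)|(r>1.3)]=np.nan
    return W
def go(x,y,z,phi):
    s,R=st(); p0=np.array(s['tool_pos']); ph=np.degrees(np.arctan2(R[1,1],R[0,1]))
    a=np.radians(phi); Rt=np.array([[-np.sin(a),np.cos(a),0],[np.cos(a),np.sin(a),0],[0,0,-1]]).T
    Rt=np.array([[-np.sin(a),np.cos(a),0],[np.cos(a),np.sin(a),0],[0,0,-1.]])
    rv=Ro.from_matrix(R.T@Rt).as_rotvec()
    print('at',p0.round(1),'phi',ph.round(2),'turn',rv.round(3),'then shift',(Rt.T@(np.array([x,y,z])-p0)).round(1),'F',np.array(s['ft_force']).round(1),'gap',round(s['finger_gap'],1),'t',round(s['t'],1))
def shot(n,view=True):
    im,d,c=grab(n); W=(wcloud if n=='wrist' else cloud)(d,c); return im,W,c
E
python3 -m inch '[[1,0,0,0,0,0,-0.179],[1,0,0,0,0,0,-0.179],[1,-0.026,-0.041,-0.004,0,0,0],[1,-0.026,-0.041,-0.004,0,0,0],[1,-0.026,-0.041,-0.004,0,0,0],[1,-0.026,-0.041,-0.004,0,0,0],[1,-0.026,-0.041,-0.004,0,0,0],[1,-0.026,-0.041,-0.004,0,0,0],[1,-0.026,-0.041,-0.004,0,0,0],[1,-0.026,-0.041,-0.004,0,0,0],[1,-0.026,-0.041,-0.004,0,0,0],[1,-0.026,-0.041,-0.004,0,0,0],[1,-0.026,-0.041,-0.004,0,0,0],[1,-0.026,-0.041,-0.004,0,0,0],[1,-0.026,-0.041,-0.004,0,0,0],[1,-0.026,-0.041,-0.004,0,0,0],[1,-0.026,-0.041,-0.004,0,0,0],[1,0,-0.041,0,0,0,0],[1,0,0,0,0,0,0]]'
python3 - <<'E'
from h import *
go(680,-114,260,90)
im,W,c=shot('wrist');save('w0',im);np.savez('w0.npz',im=im,W=W,**{k:np.array(v) for k,v in c.items()})
q=W[(W[...,2]>148)&(W[...,2]<170)];print(len(q))
print(c)
E
```

```text
t: 2.48
tool_pos: [609.0, -73.1, 290.7]
eef_rot: [-0.0, 0.001, 1.0, -0.0]
ft_force: [0.1, 2.1, 0.1]
finger_gap: 85.4
grip_force: 0.0
at [609.  -73.1 290.7] phi 89.84 turn [-0.    -0.001 -0.003] then shift [-71.  -40.9  30.7] F [0.1 2.1 0.1] gap 85.4 t 2.5
1401
{'intrinsics': array([[325.1922621 ,   0.        , 280.08095464],
       [  0.        , 325.1922621 , 214.06431422],
       [  0.        ,   0.        ,   1.        ]]), 'R': array([[ 2.60706205e-03,  9.99996155e-01,  9.45055920e-04],
       [ 9.64383122e-01, -2.76417975e-03,  2.64494904e-01],
       [ 2.64496499e-01,  2.21841351e-04, -9.64386620e-01]]), 't': array([  70.73404142, -638.4615672 ,  274.71386456])}
```

View pics/w0.png

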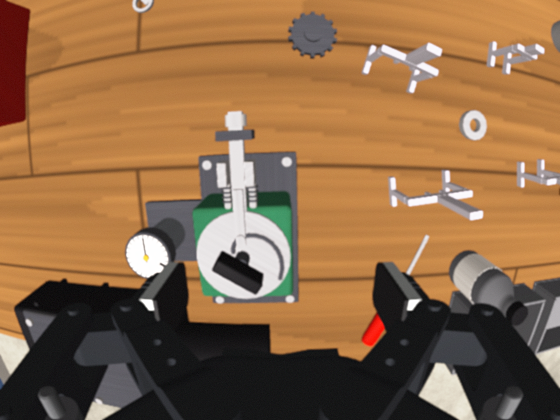

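The wrist view shows the jig (bar tip at (235,118), shoe at (234,135), cam disc at (243,253), grip at (237,270)), the dial at (148,252) and all the forks. Next I'll measure the jig.

```bash
cat > jig.py <<'E'
from h import *
z=np.load('w0.npz');W=z['W'];im=z['im'].astype(int)
def fit(n,reg,lo,hi,f=None):
    u0,u1,v0,v1=reg;s=W[v0:v1,u0:u1].reshape(-1,3);c=im[v0:v1,u0:u1].reshape(-1,3)
    m=(s[:,2]>lo)&(s[:,2]<hi)
    if f is not None:m&=f(c)
    q=s[m];(cx,cy),(w,h),a=cv2.minAreaRect(q[:,:2].astype(np.float32))
    e=np.linalg.svd(q[:,:2]-q[:,:2].mean(0),full_matrices=False)[2][0]
    print(n,len(q),'mean',q.mean(0).round(1),'rect',round(cx,1),round(cy,1),round(w,1),round(h,1),round(a,2),'pca',np.degrees(np.arctan2(e[1],e[0])).round(2),'x',q[:,0].min().round(1),q[:,0].max().round(1),'y',q[:,1].min().round(1),q[:,1].max().round(1))
dark=lambda c:c.max(1)<90
lite=lambda c:c.min(1)>140
fit('grip',(200,290,230,310),145,175)
fit('griptopdark',(200,290,230,310),145,175,dark)
fit('disc',(190,300,190,310),95,120,lite)
fit('bar',(226,246,112,130),95,115)
fit('barin',(226,246,142,165),95,115)
fit('shoe',(210,260,128,142),108,135,dark)
fit('anvil',(210,262,150,195),112,135)
fit('dial',(115,182,225,285),90,112)
fit('dialwhite',(120,180,225,280),88,112,lite)
g=lambda c:(c[:,1]>c[:,0]+25)
fit('green',(185,300,185,310),92,110,g)
E
python3 jig.py
```

```text
grip 935 mean [ 679.  -113.1  156.2] rect 681.0 -114.0 50.2 15.0 58.53 pca 58.45 x 662.7 699.2 y -137.4 -89.9
griptopdark 852 mean [ 678.3 -113.2  156.1] rect 680.0 -113.8 48.4 13.2 58.53 pca 58.4 x 662.7 696.6 y -136.2 -90.8
disc 5364 mean [ 669.  -113.3  106.8] rect 670.2 -115.4 129.5 106.6 1.74 pca 3.09 x 605.4 735.9 y -167.9 -61.8
bar 334 mean [ 535.6 -116.8  106.5] rect 535.4 -117.2 19.6 17.7 88.34 pca 89.6 x 526.7 544.4 y -127.1 -107.5
barin 342 mean [ 569.  -116.8  104.9] rect 568.7 -119.0 23.0 18.4 0.21 pca -2.88 x 557.2 580.2 y -128.2 -109.8
shoe 16 mean [548.9 -99.9 116.8] rect 548.9 -99.9 6.9 0.5 1.56 pca 1.57 x 545.5 552.4 y -100.1 -99.6
anvil 539 mean [ 589.1 -115.5  121.1] rect 592.8 -116.0 33.9 35.9 1.81 pca -87.22 x 575.5 609.8 y -134.1 -97.9
dial 1720 mean [ 679.7 -226.8  102.5] rect 681.0 -230.0 53.3 60.6 28.78 pca 124.16 x 654.2 713.6 y -258.3 -198.7
dialwhite 1326 mean [ 682.5 -229.4  103.4] rect 682.8 -230.6 50.2 56.8 25.82 pca 126.96 x 656.8 712.3 y -257.0 -201.7
green 2020 mean [ 664.3 -107.1   99.6] rect 680.7 -113.8 109.2 109.3 1.9 pca -110.79 x 625.2 736.5 y -169.7 -58.7
```

```bash
python3 -m inch '[[1,-0.036,-0.0205,0,0,0,0],[1,-0.036,-0.0205,0,0,0,0],[1,0,0,0.009,0,0,0.1765],[1,0,0,0.009,0,0,0.1765],[1,0,0,0.009,0,0,0.1765],[1,0,0,0.009,0,0,0.1765],[1,0,0,0.009,0,0,0.1765],[1,0,0,0.009,0,0,0.1765],[1,0,0,0.009,0,0,0.1765],[1,0,0,0.009,0,0,0.1765],[1,0,0,0.009,0,0,0.1765],[1,0,0,0.009,0,0,0.1765],[1,0,0,0.009,0,0,0.1765],[1,0,0,0.009,0,0,0.1765],[1,0,0,0.017,0,0,0],[1,0,0,0,0,0,0]]' >/dev/null
python3 - <<'E'
from h import *
go(680.7,-113.9,127,-31.5)
E
```

```text
at [ 680.1 -110.6  164.5] phi -31.06 turn [-0.003  0.001  0.008] then shift [-2.5  2.3 37.5] F [-0.6 -0.2 -0.2] gap 85.6 t 4.5
```

```bash
python3 -m inch '[[1,-0.0025,0.0023,0.019,-0.003,0.001,0.008],[1,0,0,0.0185,0,0,0],[-1,0,0,0,0,0,0],[-1,0,0,0,0,0,0],[-1,0,0,0,0,0,0],[-1,0,0,0,0,0,0],[-1,0,0,0,0,0,0]]' 60
python3 -m inch '[[-1,0,0,0,0,0,-0.178],[-1,0,0,0,0,0,-0.178],[-1,0,0,0,0,0,-0.178],[-1,0,0,0,0,0,0]]' 
python3 -c "
from h import *
go(680.7,-113.9,127,91.85)"
```

```text
t: 5.4
tool_pos: [680.8, -114.1, 129.5]
eef_rot: [0.0, 0.874, 0.486, 0.001]
ft_force: [-9.5, 4.7, 11.6]
finger_gap: 12.9
grip_force: 60.6
t: 5.9
tool_pos: [680.4, -113.9, 129.5]
eef_rot: [0.0, 0.713, 0.701, 0.0]
ft_force: [-12.7, 5.2, 13.6]
finger_gap: 12.9
grip_force: 60.8
at [ 680.4 -113.9  129.5] phi -1.0 turn [ 1.000e-03  0.000e+00 -1.621e+00] then shift [-0.3  0.   2.5] F [-12.7   5.2  13.6] gap 12.9 t 5.9
```

```bash
python3 -m inch '[[-1,0,0,0,0,0,-0.18],[-1,0,0,0,0,0,-0.18],[-1,0,0,0,0,0,-0.18],[-1,0,0,0,0,0,-0.18],[-1,0,0,0,0,0,-0.18],[-1,0,0,0,0,0,-0.18],[-1,0,0,0,0,0,-0.18],[-1,0,0,0,0,0,-0.18],[-1,0,0,0,0,0,-0.18],[-1,0,0,0,0,0,-0.03],[-1,0,0,0,0,0,0],[1,0,0,0,0,0,0],[1,0,0,0,0,0,0],[1,0,0,0,0,0,0],[1,0,0,-0.03,0,0,0],[1,0.03,0,-0.06,0,0,0],[1,0.06,0.04,-0.06,0,0,0],[1,0,0,0,0,0,0]]'
python3 - <<'E'
from h import *
go(412,260,300,77)
im,W,c=shot('wrist');save('w1',im);np.savez('w0.npz',im=im,W=W,**{k:np.array(v) for k,v in c.items()})
im,d,c=grab('top');np.savez('top0.npz',im=im,d=d,**{k:np.array(v) for k,v in c.items()})
E
```

```text
t: 8.15
tool_pos: [611.4, -91.2, 258.2]
eef_rot: [0.004, -0.03, 1.0, -0.001]
ft_force: [0.4, -0.9, -0.8]
finger_gap: 85.3
grip_force: 0.0
at [611.4 -91.2 258.2] phi 93.38 turn [-0.001  0.008  0.286] then shift [273.3 297.3 -41.8] F [ 0.4 -0.9 -0.8] gap 85.3 t 8.2
```

View pics/w1.png

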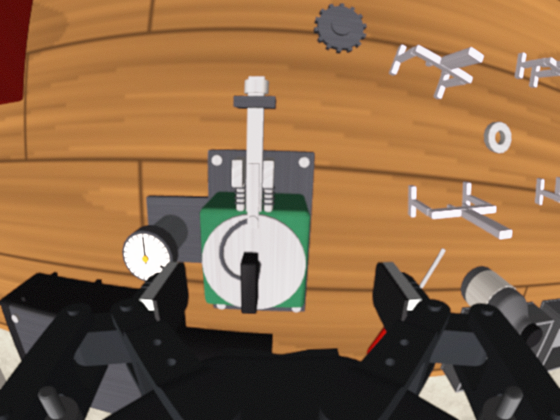

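The cam is now open: the grip (250,283) lies along the bar and the shoe is out at (255,102). Next I'll refit the bar and grip and move to fork 1.

```bash
cat > j2.py <<'E'
exec(open('jig.py').read().split("fit('grip'")[0])
dark=lambda c:c.max(1)<90
lite=lambda c:c.min(1)>140
fit('grip',(225,275,240,320),145,175)
fit('bar',(245,267,112,155),95,115)
fit('barend',(240,272,70,94),95,115)
fit('shoe',(230,280,94,112),112,135)
fit('anvil',(225,280,155,190),112,135)
g=lambda c:(c[:,1]>c[:,0]+25)
fit('green',(195,315,185,315),92,110,g)
E
cat >> h.py <<'E'
NOM={1:(413,260),2:(588,338),3:(458,76),4:(618,124)}
TOPZ={1:102,2:120,3:138,4:156}
def forks(W,ks,near=None,rad=80):
    w=W.reshape(-1,3)
    for k in ks:
        p=np.array((near or {}).get(k,NOM[k]))
        m=(np.hypot(*(w[:,:2]-p).T)<rad)&(w[:,2]>58)&(w[:,2]<TOPZ[k]+8)
        q=w[m]
        if len(q)<15: print(k,'few',len(q));continue
        # crossbar+lug band
        e=np.linalg.svd(q[:,:2]-q[:,:2].mean(0),full_matrices=False)[2][0]
        r=(q[:,:2]-q[:,:2].mean(0))@e; c=q[:,:2].mean(0)+e*(np.percentile(r,99.5)+np.percentile(r,.5))/2
        l=q[q[:,2]>TOPZ[k]-8]
        print(k,len(q),'ctr',c.round(1),'ext',np.ptp(r).round(1),'lug',l.mean(0).round(1),len(l),'phi',(np.degrees(np.arctan2(e[1],e[0]))%180).round(1),'zmax',q[:,2].max().round(1))
E
python3 j2.py
python3 - <<'E'
from h import *
z=np.load('top0.npz');forks(cloud(z['d'],z),[1,2,3,4])
forks(np.load('w0.npz')['W'],[1,2,3,4])
E
```

```text
grip 966 mean [ 676.9 -113.6  157.2] rect 680.5 -113.9 50.3 14.1 1.5 pca 1.66 x 655.2 705.8 y -121.5 -106.5
bar 682 mean [ 553.5 -117.1  105.3] rect 553.4 -117.3 38.7 14.0 2.31 pca 1.17 x 533.7 572.9 y -124.5 -109.7
barend 380 mean [ 510.  -118.1  106.8] rect 509.5 -118.4 15.0 21.1 2.35 pca 91.55 x 501.8 517.3 y -129.0 -107.8
shoe 515 mean [ 525.6 -117.5  121.1] rect 525.2 -118.2 10.6 36.3 0.47 pca 91.05 x 519.8 530.5 y -136.4 -100.1
anvil 860 mean [ 588.8 -116.5  119.5] rect 589.9 -116.2 28.1 36.3 0.96 pca 90.87 x 575.6 604.0 y -134.5 -97.9
green 2391 mean [ 661.6 -110.9   99.5] rect 680.5 -114.1 108.4 109.6 1.67 pca 78.65 x 625.1 735.0 y -169.7 -58.4
1 few 0
2 134 ctr [587.6 340.1] ext 55.3 lug [588.6 338.9 120.3] 27 phi 98.8 zmax 125.4
3 131 ctr [456.9  76.6] ext 73.2 lug [457.6  76.6 138.6] 24 phi 72.5 zmax 142.0
4 207 ctr [618.4 124.9] ext 91.2 lug [619.1 124.6 156. ] 28 phi 98.4 zmax 160.5
1 192 ctr [416.1 260. ] ext 39.2 lug [nan nan nan] 0 phi 72.9 zmax 84.3
2 few 2
3 1226 ctr [460.3  75.7] ext 74.5 lug [459.2  75.4 136.6] 194 phi 71.5 zmax 140.4
4 1229 ctr [618.8 124.4] ext 92.8 lug [619.8 123.4 154.5] 164 phi 98.9 zmax 158.7h.py:45: RuntimeWarning: Mean of empty slice.
  print(k,len(q),'ctr',c.round(1),'ext',np.ptp(r).round(1),'lug',l.mean(0).round(1),len(l),'phi',(np.degrees(np.arctan2(e[1],e[0]))%180).round(1),'zmax',q[:,2].max().round(1))
  ret = um.true_divide(
```

```bash
python3 -m inch '[[1,0,0,0,0,0.008,0.143],[1,0,0,0,0,0,0.143],[1,0.0228,0.0248,0,0,0,0],[1,0.0228,0.0248,0,0,0,0],[1,0.0228,0.0248,0,0,0,0],[1,0.0228,0.0248,0,0,0,0],[1,0.0228,0.0248,0,0,0,0],[1,0.0228,0.0248,0,0,0,0],[1,0.0228,0.0248,0,0,0,0],[1,0.0228,0.0248,0.003,0,0,0],[1,0.0228,0.0248,0.005,0,0,0],[1,0.0228,0.0248,0.005,0,0,0],[1,0.0228,0.0248,0.005,0,0,0],[1,0.0228,0.0248,0,0,0,0],[1,0,0,0,0,0,0]]' >/dev/null
python3 - <<'E'
from h import *
im,W,c=shot('wrist');forks(W,[1])
go(413.5,260,84,74)
E
```

```text
1 552 ctr [412.1 262.8] ext 37.6 lug [412.9 262.5 101.7] 190 phi 79.3 zmax 104.3
at [412.7 260.1 236.1] phi 77.04 turn [-0.003 -0.006  0.053] then shift [-8.000e-01  1.000e-01  1.521e+02] F [ 1.3 -0.5 -0.1] gap 85.4 t 10.2
```

```bash
python3 -m inch '[[1,0,0,0.03,-0.003,-0.006,-0.034],[1,0.0006,0.0025,0.04,0,0,0],[1,0,0,0.04,0,0,0],[1,0,0,0.035,0,0,0],[1,0,0,0.009,0,0,0],[-1,0,0,0,0,0,0],[-1,0,0,0,0,0,0],[-1,0,0,0,0,0,0],[-1,0,0,0,0,0,0],[-1,0,0,0,0,0,0],[-1,0,0,0,0,0,0]]' 50
python3 -c "
from h import *
go(555,-117.6,212,91.65)"
```

```text
t: 11.55
tool_pos: [412.9, 262.3, 84.0]
eef_rot: [0.001, 0.097, 0.995, 0.001]
ft_force: [-0.9, -2.6, 11.5]
finger_gap: 14.5
grip_force: 48.7
at [412.9 262.3  84. ] phi 78.91 turn [ 0.002  0.003 -0.222] then shift [-131.1 -383.9 -128. ] F [-0.9 -2.6 11.5] gap 14.5 t 11.6
```

```bash
python3 -m inch '[[-1,0,0,-0.02,0,0,0],[-1,0,0,-0.04,0,0,0],[-1,0,0,-0.05,0,0,0],[-1,0,0,-0.05,0.002,0.003,-0.111],[-1,0,0,0,0,0,-0.111],[-1,-0.0129,-0.0384,0,0,0,0],[-1,-0.0129,-0.0384,0,0,0,0],[-1,-0.0129,-0.0384,0,0,0,0],[-1,-0.0129,-0.0384,0,0,0,0],[-1,-0.0129,-0.0384,0,0,0,0],[-1,-0.0129,-0.0384,0,0,0,0],[-1,-0.0129,-0.0384,0,0,0,0],[-1,-0.0129,-0.0384,0,0,0,0],[-1,-0.0129,-0.0384,0,0,0,0],[-1,-0.0129,-0.0384,0,0,0,0],[-1,0,0,0,0,0,0],[-1,0,0,0,0,0,0]]' >/dev/null
python3 - <<'E'
from h import *
go(552.6,-117.7,134,91.65)
im,W,c=shot('wrist');save('w2',im);np.savez('w2.npz',im=im,W=W)
w=W.reshape(-1,3)
# held fork pts: near tcp
s,_=st();p=s['tool_pos']
m=(np.hypot(w[:,0]-p[0],w[:,1]-p[1])<40)&(w[:,2]>p[2]-80)&(w[:,2]<p[2]-4)
q=w[m];e=np.linalg.svd(q[:,:2]-q[:,:2].mean(0),full_matrices=False)[2][0]
print(len(q),q.min(0),q.max(0),q.mean(0),np.degrees(np.arctan2(e[1],e[0]))%180)
E
```

```text
at [ 551.6 -117.7  243.1] phi 91.6 turn [-0.    -0.002 -0.001] then shift [ -1.    0.  109.1] F [-0.3  0.7 -1.5] gap 13.9 t 13.7
1907 [ 531.32340024 -137.13931018  163.14007291] [561.43600474 -98.47787885 239.12750164] [ 546.16687875 -117.76422797  203.79007661] 91.55346556909866
```

View pics/w2.png

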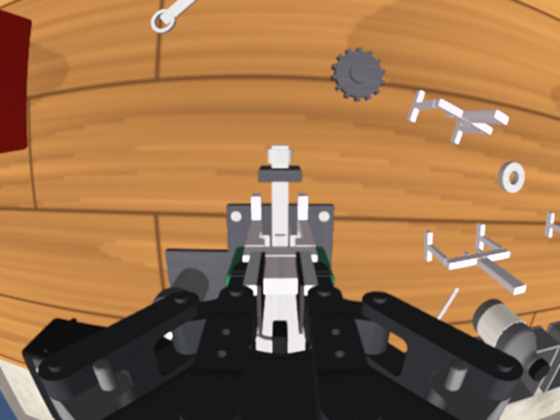

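Fork 1 is held square and centred over the bar (bar at (280,190), shoe at (280,174)). I'll check its tilt from the saved cloud, then lower.

```bash
python3 - <<'E'
from h import *
w=np.load('w2.npz')['W'].reshape(-1,3)
for a,b in((175,190),(190,205),(205,218),(218,225),(225,235)):
    m=(abs(w[:,0]-551)<25)&(abs(w[:,1]+117.7)<21)&(w[:,2]>a)&(w[:,2]<b);q=w[m]
    print(a,len(q),np.percentile(q[:,0],[5,50,95]).round(1),np.percentile(q[:,1],[2,98]).round(1))
m=(abs(w[:,0]-551)<30)&(abs(w[:,1]+117.7)<21)&(w[:,2]>155)&(w[:,2]<174);q=w[m];print('feet',len(q),q.min(0),q.max(0))
E
python3 -m inch '[[-1,-0.001,0,0.03,0,-0.002,0],[-1,0,0,0.03,0,0,0],[-1,0,0,0.02,0,0,0],[-1,0,0,0.015,0,0,0],[-1,0,0,0.01,0,0,0],[-1,0,0,0,0,0,0]]'
```

```text
175 157 [547.4 548.6 553.5] [-136.4  -99.1]
190 147 [547.3 548.3 550.2] [-136.1  -99.3]
205 244 [547.  547.9 548.6] [-136.1  -99.4]
218 224 [547.2 547.9 548.6] [-136.   -99.2]
225 446 [547.3 547.9 548.8] [-135.7  -99.4]
feet 565 [ 531.32340024 -137.13931018  159.83853119] [561.43600474 -98.78993433 173.59589034]
t: 14.48
tool_pos: [552.8, -117.8, 137.9]
eef_rot: [-0.0, -0.014, 1.0, -0.0]
ft_force: [0.1, -0.2, -1.2]
finger_gap: 14.5
grip_force: 49.6
```

```bash
python3 -m inch '[[-1,0,0,0.006,0,0,0],[-1,-0.006,0,0,0,0,0],[-1,-0.006,0,0,0,0,0],[-1,-0.005,0,0,0,0,0],[-1,0,0,0,0,0,0]]'
python3 -m inch '[[-1,0,0,0.003,0,0,0],[-1,0,0,0.003,0,0,0],[-1,0,0,0,0,0,0]]'
```

```text
t: 15.1
tool_pos: [570.5, -117.6, 132.2]
eef_rot: [0.0, -0.014, 1.0, -0.0]
ft_force: [-0.1, 0.2, -2.2]
finger_gap: 14.7
grip_force: 49.6
t: 15.48
tool_pos: [570.1, -117.7, 126.8]
eef_rot: [0.001, -0.014, 1.0, -0.0]
ft_force: [-2.1, 0.7, 11.0]
finger_gap: 14.2
grip_force: 51.1
```

```bash
python3 -m inch '[[0,0,0,0,0,0,0],[0,0,0,0,0,0,0],[0.5,0,0,-0.005,0,0,0],[1,0,0,-0.03,0,0,0],[1,0,0,-0.045,0,0,0],[1,0.02,0,-0.045,0,0,0],[1,0,0,0,0,0,0]]'
cat > hung.py <<'E'
from h import *
W=shot('wrist')[1];np.savez('wh.npz',W=W);w=W.reshape(-1,3)
ex=np.array([-.9996,-.029]);ey=np.array([.029,-.9996])
d=w[:,:2]-[575.6,-117.0];L=np.c_[d@ex,d@ey,w[:,2]]
for k,(a,b) in {1:(135,149),2:(152,167),3:(170,185),4:(188,203)}.items():
    q=L[(L[:,0]>-20)&(L[:,0]<60)&(abs(L[:,1])<14)&(L[:,2]>a)&(L[:,2]<b)]
    if len(q)>8: print('lug',k,len(q),'x',np.percentile(q[:,0],[3,50,97]).round(1),'y',np.percentile(q[:,1],[3,97]).round(1),'z',np.percentile(q[:,2],97).round(1))
q=L[(L[:,0]>35)&(L[:,0]<70)&(abs(L[:,1])<25)&(L[:,2]>113)&(L[:,2]<128)]
print('shoe x',np.percentile(q[:,0],[3,97]).round(1),'y',np.percentile(q[:,1],[3,97]).round(1))
c=L[(L[:,0]>-5)&(L[:,0]<46)&(abs(L[:,1])<50)&(L[:,2]>110)&(L[:,2]<121)]
if len(c): print('cross x',np.percentile(c[:,0],[2,98]).round(1),'y',np.percentile(c[:,1],[2,98]).round(1))
E
python3 hung.py
python3 - <<'E'
from h import *
im,W,c=shot('top');forks(W,[2,3,4])
go(588,339,240,99)
E
```

```text
t: 16.35
tool_pos: [550.6, -118.6, 254.7]
eef_rot: [0.003, -0.014, 1.0, -0.001]
ft_force: [-0.2, 0.4, 0.0]
finger_gap: 85.5
grip_force: 0.0
lug 1 178 x [ 4.1  8.8 11.4] y [-13.4  -1.9] z 147.3
shoe x [45.6 55.3] y [-16.6  16. ]
cross x [-1.5 45.6] y [-23.9  16.2]
2 134 ctr [587.6 340.2] ext 55.8 lug [588.8 339.  119.7] 27 phi 99.1 zmax 126.9
3 129 ctr [457.   76.6] ext 73.5 lug [457.8  76.6 137.7] 24 phi 72.5 zmax 142.1
4 209 ctr [618.4 124.9] ext 91.1 lug [619.3 125.3 155.4] 27 phi 98.4 zmax 160.4
at [ 550.  -118.2  251.5] phi 91.61 turn [-0.001  0.001 -0.129] then shift [-109.   445.6   11.5] F [-0.   0.5 -0.7] gap 85.2 t 16.4
```

Run:
```python
from h import *
im,W,c=shot('wrist');save('w3',cv2.resize(im[120:380,160:420],None,fx=2.2,fy=2.2))
```

View pics/w3.png

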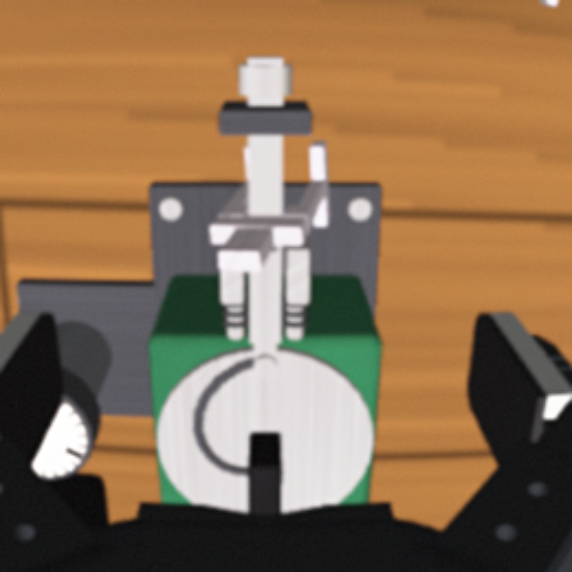

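Fork 1 looks tilted about the bar axis: its lug (250,255) is left of the bar (265,200), yet the cloud just before put it to the right, so it is rocking after release. I'll wait and check again.

```bash
python3 hung.py
python3 -m inch '[[1,0,0,0,0,0,0],[1,0,0,0,0,0,0],[1,0,0,0,0,0,0],[1,0,0,0,0,0,0]]' >/dev/null; python3 hung.py; python3 hung.py
```

```text
lug 1 229 x [0.4 5.7 8.1] y [-1.  13.7] z 147.4
shoe x [45.2 55.3] y [-16.4  15.9]
cross x [-1.5 45.2] y [-17.4  21.3]
lug 1 253 x [2.5 7.4 9.9] y [-6.6  8.8] z 146.7
shoe x [45.8 55.3] y [-16.2  16. ]
cross x [-1.4 45.7] y [-18.6  18.4]
lug 1 269 x [1.6 7.  9.4] y [-4.2 11.3] z 147.3
shoe x [45.8 55.3] y [-16.2  16. ]
cross x [-1.4 45.7] y [-17.7  19.5]
```

```bash
python3 -m inch '[[1,0,0,0,-0.001,0.001,-0.129],[1,-0.0091,0.0371,0,0,0,0],[1,-0.0091,0.0371,0,0,0,0],[1,-0.0091,0.0371,0,0,0,0],[1,-0.0091,0.0371,0,0,0,0],[1,-0.0091,0.0371,0,0,0,0],[1,-0.0091,0.0371,0,0,0,0],[1,-0.0091,0.0371,0,0,0,0],[1,-0.0091,0.0371,0,0,0,0],[1,-0.0091,0.0371,0,0,0,0],[1,-0.0091,0.0371,0,0,0,0],[1,-0.0091,0.0371,0,0,0,0],[1,-0.0091,0.0371,0,0,0,0],[1,0,0,0,0,0,0]]' >/dev/null
python3 - <<'E'
from h import *
im,W,c=shot('wrist');forks(W,[2]); go(588.3,339.5,102.5,99)
im,W,c=shot('top')
ex=np.array([-.9996,-.029]);ey=np.array([.029,-.9996])
w=W.reshape(-1,3);d=w[:,:2]-[575.6,-117.0];L=np.c_[d@ex,d@ey,w[:,2]]
q=L[(L[:,0]>-20)&(L[:,0]<40)&(abs(L[:,1])<20)&(L[:,2]>132)&(L[:,2]<155)];print(len(q),q.mean(0),q.max(0),q.min(0))
E
```

```text
2 768 ctr [588.4 340.8] ext 54.4 lug [588.9 341.8 119.6] 205 phi 99.2 zmax 122.2
at [587.9 339.6 251. ] phi 99.1 turn [ 0.    -0.001  0.002] then shift [ -0.4  -0.2 148.5] F [-0.4 -0.3  0.4] gap 85.7 t 18.9
29 [ 8.44035067e+00 -1.25643670e-01  1.43028652e+02] [ 11.32965386   8.26917221 149.02312699] [  3.43609265  -6.80694215 135.85253686]
```

```bash
python3 -m inch '[[1,-0.0009,0.0013,0.04,0,0,0],[1,0,0,0.05,0,0,0],[1,0,0,0.04,0,0,0],[1,0,0,0.019,0,0,0],[-1,0,0,0,0,0,0],[-1,0,0,0,0,0,0],[-1,0,0,0,0,0,0],[-1,0,0,0,0,0,0],[-1,0,0,0,0,0,0],[-1,0,0,0,0,0,0]]' 
python3 -c "
from h import *
go(556.6,-117.6,240,91.65)"
```

```text
t: 20.25
tool_pos: [589.3, 340.7, 103.5]
eef_rot: [0.001, -0.079, 0.997, 0.001]
ft_force: [-0.6, 1.0, 6.2]
finger_gap: 14.2
grip_force: 49.0
at [589.3 340.7 103.5] phi 99.01 turn [0.001 0.001 0.129] then shift [  45.8 -457.1 -136.5] F [-0.6  1.   6.2] gap 14.2 t 20.2
```

```bash
python3 -m inch '[[-1,0,0,-0.03,0,0,0],[-1,0,0,-0.05,0,0,0],[-1,0,0,-0.05,0,0,0],[-1,0,0,-0.042,0.001,0.001,0.129],[-1,0.0038,-0.0381,0,0,0,0],[-1,0.0038,-0.0381,0,0,0,0],[-1,0.0038,-0.0381,0,0,0,0],[-1,0.0038,-0.0381,0,0,0,0],[-1,0.0038,-0.0381,0,0,0,0],[-1,0.0038,-0.0381,0,0,0,0],[-1,0.0038,-0.0381,0,0,0,0],[-1,0.0038,-0.0381,0,0,0,0],[-1,0.0038,-0.0381,0,0,0,0],[-1,0.0038,-0.0381,0,0,0,0],[-1,0.0038,-0.0381,0,0,0,0],[-1,0.0038,-0.0381,0,0,0,0],[-1,0,0,0,0,0,0],[-1,0,0,0,0,0,0]]' >/dev/null
cat > held.py <<'E'
import sys
from h import *
off,top,half=map(float,sys.argv[1:4])  # TCP above feet, fork height, half width
s,_=st();p=s['tool_pos'];f=p[2]-off
w=shot('wrist')[1].reshape(-1,3)
for a,b in((18,58),(63,75),(78,off-3)):
    q=w[(abs(w[:,0]-p[0])<12)&(abs(w[:,1]-p[1])<half+4)&(w[:,2]>f+a)&(w[:,2]<f+b)]
    if len(q)>5: print(a,len(q),'frontX',np.percentile(q[:,0],[5,50]).round(1),'Y',np.percentile(q[:,1],[1,99]).round(1))
q=w[(abs(w[:,0]-p[0])<12)&(abs(w[:,1]-p[1])<half+6)&(w[:,2]>f+63)&(w[:,2]<f+75)]
e=np.linalg.svd(q[:,:2]-q[:,:2].mean(0),full_matrices=False)[2][0];print('phi',np.degrees(np.arctan2(e[1],e[0]))%180)
E
python3 held.py 103.5 120 28
python3 -c "
from h import *
go(556.6,-117.6,157,91.65)"
```

```text
18 472 frontX [551.2 552.8] Y [-144.9  -89.8]
63 581 frontX [551.3 552.4] Y [-144.5  -90.5]
78 479 frontX [551.6 552. ] Y [-125.1 -109.4]
phi 91.629948390812
at [ 556.1 -117.6  274.8] phi 91.64 turn [-0.    -0.002 -0.   ] then shift [ -0.5  -0.  117.8] F [ 0.2 -0.5 -1.9] gap 14.1 t 22.6
```

```bash
python3 -m inch '[[-1,-0.0005,0,0.03,0,-0.002,0],[-1,0,0,0.04,0,0,0],[-1,0,0,0.025,0,0,0],[-1,0,0,0.018,0,0,0],[-1,0,0,0.01,0,0,0],[-1,0,0,0,0,0,0]]' 
python3 -m inch '[[-1,-0.001,0,0.004,0,0,0],[-1,0,0,0.002,0,0,0],[-1,0,0,0,0,0,0]]'
```

```text
t: 23.3
tool_pos: [556.5, -117.7, 151.5]
eef_rot: [-0.0, -0.014, 1.0, -0.0]
ft_force: [0.5, -0.4, -1.3]
finger_gap: 14.2
grip_force: 49.4
t: 23.68
tool_pos: [558.2, -118.4, 146.4]
eef_rot: [0.001, -0.014, 1.0, -0.0]
ft_force: [-0.5, -0.2, 3.5]
finger_gap: 14.4
grip_force: 50.1
```

```bash
python3 -m inch '[[-1,-0.002,0,-0.001,0,0,0],[-1,-0.0015,0,0,0,0,0],[-1,0,0,0,0,0,0]]'
python3 -m inch '[[-1,0,0,0.001,0,0,0],[-0.3,0,0,0,0,0,0],[0,0,0,0,0,0,0],[0,0,0,0,0,0,0],[0.5,0,0,-0.005,0,0,0],[1,0,0,-0.03,0,0,0],[1,0,0,-0.045,0,0,0],[1,0.02,0,-0.04,0,0,0],[1,0,0,0,0,0,0]]'
python3 hung.py
python3 - <<'E'
from h import *
im,W,c=shot('top');forks(W,[3,4])
go(458.5,76.3,240,72)
E
```

```text
t: 24.05
tool_pos: [561.1, -118.2, 146.6]
eef_rot: [-0.0, -0.014, 1.0, -0.0]
ft_force: [-1.4, 0.5, -1.4]
finger_gap: 14.2
grip_force: 49.4
t: 25.18
tool_pos: [541.6, -119.0, 269.0]
eef_rot: [0.003, -0.014, 1.0, -0.001]
ft_force: [0.1, -0.5, -0.8]
finger_gap: 85.3
grip_force: 0.0
lug 1 125 x [ 2.7 17.9 18.3] y [-7.8  6.9] z 148.1
lug 2 254 x [11.3 16.3 18.3] y [-8.1  7.2] z 164.6
shoe x [45.9 55.2] y [-16.4  16.2]
cross x [-1.3 18.4] y [-26.4  26.2]
3 130 ctr [457.   76.5] ext 73.3 lug [457.6  76.4 137.8] 23 phi 72.4 zmax 142.5
4 207 ctr [618.4 125. ] ext 91.3 lug [619.3 124.9 155.1] 28 phi 98.2 zmax 160.8
at [ 541.1 -118.7  265.9] phi 91.61 turn [-0.001  0.001  0.342] then shift [138.8 159.9  25.9] F [ 0.3  0.5 -0.7] gap 85.3 t 25.3
```

```bash
python3 -m inch '[[1,0,0,0,0,0.001,0.171],[1,0,0,0,0,0,0.171],[1,0.0231,0.0267,0.001,0,0,0],[1,0.0231,0.0267,0.001,0,0,0],[1,0.0231,0.0267,0.001,0,0,0],[1,0.0231,0.0267,0.001,0,0,0],[1,0.0231,0.0267,0.001,0,0,0],[1,0.0231,0.0267,0.001,0,0,0],[1,0,0,0,0,0,0]]' >/dev/null
python3 - <<'E'
from h import *
im,W,c=shot('wrist');forks(W,[3]); go(458.5,76.3,120,72)
E
```

```text
3 990 ctr [457.2  77.7] ext 73.1 lug [458.   77.8 137.7] 207 phi 72.7 zmax 140.2
at [458.2  77.2 258.7] phi 72.13 turn [-0.001 -0.002  0.002] then shift [ -0.6  -0.8 138.7] F [ 0.4  0.4 -0.3] gap 85.4 t 26.4
```

```bash
python3 -m inch '[[1,0.0005,0.0003,0.04,0,-0.002,-0.006],[1,0,0,0.05,0,0,0],[1,0,0,0.035,0,0,0],[1,0,0,0.014,0,0,0],[-1,0,0,0,0,0,0],[-1,0,0,0,0,0,0],[-1,0,0,0,0,0,0],[-1,0,0,0,0,0,0],[-1,0,0,0,0,0,0],[-1,0,0,0,0,0,0]]' 
python3 -c "
from h import *
go(548.1,-117.8,290,91.65)"
```

```text
t: 27.7
tool_pos: [458.8, 76.7, 121.3]
eef_rot: [0.001, 0.153, 0.988, -0.0]
ft_force: [-1.6, -2.4, 6.7]
finger_gap: 14.5
grip_force: 48.7
at [458.8  76.7 121.3] phi 72.38 turn [-0.001  0.003 -0.336] then shift [ -83.6 -197.  -168.7] F [-1.6 -2.4  6.7] gap 14.5 t 27.7
```

```bash
python3 -m inch '[[-1,0,0,-0.03,0,0,0],[-1,0,0,-0.05,0,0,0],[-1,0,0,-0.05,0,0,0],[-1,0,0,-0.044,0,0.003,-0.168],[-1,0,0,0,0,0,-0.168],[-1,-0.0138,-0.0328,0,0,0,0],[-1,-0.0138,-0.0328,0,0,0,0],[-1,-0.0138,-0.0328,0,0,0,0],[-1,-0.0138,-0.0328,0,0,0,0],[-1,-0.0138,-0.0328,0,0,0,0],[-1,-0.0138,-0.0328,0,0,0,0],[-1,0,0,0,0,0,0],[-1,0,0,0,0,0,0]]' >/dev/null
python3 held.py 121.3 138 37
python3 -c "
from h import *
go(548.6,-117.8,170,91.65)"
```

```text
18 413 frontX [540.4 542.3] Y [-153.5  -80.2]
63 657 frontX [540.2 541.6] Y [-152.8  -80.9]
78 748 frontX [541.  541.5] Y [-124.8 -108.6]
phi 91.57616581031226
at [ 546.  -116.7  294.6] phi 91.64 turn [-0.    -0.002 -0.   ] then shift [ -2.5  -1.2 124.6] F [ 0.5 -0.1 -2.3] gap 14.2 t 29.4
```

```bash
python3 -m inch '[[-1,-0.0032,-0.0011,0.01,0,-0.002,0],[-1,0,0,0.04,0,0,0],[-1,0,0,0.035,0,0,0],[-1,0,0,0.025,0,0,0],[-1,0,0,0.014,0,0,0],[-1,0,0,0,0,0,0]]' 
python3 -m inch '[[-1,0,0,0.004,0,0,0],[-1,0,0,0.003,0,0,0],[-1,0,0,0,0,0,0]]'
```

```text
t: 30.12
tool_pos: [549.4, -118.1, 169.9]
eef_rot: [-0.001, -0.014, 1.0, 0.0]
ft_force: [0.4, -0.6, -2.0]
finger_gap: 14.3
grip_force: 49.6
t: 30.5
tool_pos: [550.2, -118.6, 164.2]
eef_rot: [0.001, -0.014, 1.0, -0.0]
ft_force: [-0.4, -0.4, 2.4]
finger_gap: 14.2
grip_force: 50.0
```

```bash
python3 -m inch '[[-1,-0.002,0,-0.001,0,0,0],[-1,-0.0015,0,0,0,0,0],[-1,0,0,0,0,0,0]]'
python3 -m inch '[[-1,0,0,0.001,0,0,0],[-0.3,0,0,0,0,0,0],[0,0,0,0,0,0,0],[0,0,0,0,0,0,0],[0.5,0,0,-0.005,0,0,0],[1,0,0,-0.03,0,0,0],[1,0,0,-0.04,0,0,0],[1,0.02,0,-0.04,0,0,0],[1,0,0,0,0,0,0]]'
python3 hung.py
python3 - <<'E'
from h import *
im,W,c=shot('top');forks(W,[4])
go(618.8,124.8,280,98.5)
E
```

```text
t: 30.88
tool_pos: [553.4, -118.3, 164.5]
eef_rot: [0.0, -0.014, 1.0, -0.0]
ft_force: [0.2, 0.0, -2.0]
finger_gap: 13.8
grip_force: 49.6
t: 32.0
tool_pos: [533.7, -119.2, 281.8]
eef_rot: [0.003, -0.014, 1.0, -0.001]
ft_force: [-0.5, 0.0, -0.3]
finger_gap: 85.4
grip_force: 0.0
lug 1 88 x [ 3.7 26.3 26.8] y [-7.4  7.1] z 147.0
lug 2 114 x [11.3 26.4 26.9] y [-7.7  7.2] z 166.5
lug 3 279 x [19.  24.6 26.8] y [-7.5  7.7] z 182.5
shoe x [45.5 55.1] y [-17.2  16. ]
cross x [-1.3 26.5] y [-33.5  34.3]
4 207 ctr [618.4 125. ] ext 91.3 lug [619.2 124.8 156.3] 27 phi 98.1 zmax 160.8
at [ 533.2 -118.9  278.7] phi 91.61 turn [-0.001  0.001 -0.12 ] then shift [-120.6  228.4   -1.3] F [0.3 0.1 0.3] gap 85.3 t 32.1
```

Fork 3 is hung at x ≈ 23. Next is fork 4.

```bash
python3 -m inch '[[1,0,0,-0.01,0,0.001,-0.12],[1,-0.0172,0.0326,0,0,0,0],[1,-0.0172,0.0326,0,0,0,0],[1,-0.0172,0.0326,0,0,0,0],[1,-0.0172,0.0326,0,0,0,0],[1,-0.0172,0.0326,0,0,0,0],[1,-0.0172,0.0326,0,0,0,0],[1,-0.0172,0.0326,0,0,0,0],[1,0,0,0,0,0,0]]' >/dev/null
python3 - <<'E'
from h import *
im,W,c=shot('wrist');forks(W,[4]); go(618.8,124.8,138,98.5)
E
```

```text
4 1062 ctr [619.1 125.8] ext 90.9 lug [619.9 126.1 155.8] 188 phi 98.5 zmax 158.2
at [618.5 125.5 286.7] phi 98.59 turn [-0.    -0.003  0.002] then shift [ -0.2  -0.8 148.7] F [-0.1 -0.3 -0. ] gap 85.2 t 33.3
```

```bash
python3 -m inch '[[1,-0.0005,0,0.04,0,-0.003,0],[1,0,0,0.05,0,0,0],[1,0,0,0.04,0,0,0],[1,0,0,0.0185,0,0,0],[-1,0,0,0,0,0,0],[-1,0,0,0,0,0,0],[-1,0,0,0,0,0,0],[-1,0,0,0,0,0,0],[-1,0,0,0,0,0,0],[-1,0,0,0,0,0,0]]' 
python3 -c "
from h import *
go(540.6,-118.0,334,91.65)"
```

```text
t: 34.52
tool_pos: [619.8, 125.0, 140.8]
eef_rot: [0.002, -0.074, 0.997, 0.0]
ft_force: [-1.4, 2.4, 6.4]
finger_gap: 14.5
grip_force: 49.1
at [619.8 125.  140.8] phi 98.5 turn [0.    0.004 0.12 ] then shift [  86.2 -240.6 -193.2] F [-1.4  2.4  6.4] gap 14.5 t 34.5
```

```bash
python3 -m inch '[[-1,0,0,-0.03,0,0,0],[-1,0,0,-0.05,0,0,0],[-1,0,0,-0.06,0,0,0],[-1,0,0,-0.057,0,0.004,0.12],[-1,0.0123,-0.0344,0,0,0,0],[-1,0.0123,-0.0344,0,0,0,0],[-1,0.0123,-0.0344,0,0,0,0],[-1,0.0123,-0.0344,0,0,0,0],[-1,0.0123,-0.0344,0,0,0,0],[-1,0.0123,-0.0344,0,0,0,0],[-1,0.0123,-0.0344,0,0,0,0],[-1,0,0,0,0,0,0],[-1,0,0,0,0,0,0]]' >/dev/null
python3 held.py 140.8 156 46
python3 -c "
from h import *
go(541.1,-118.0,189.5,91.65)"
```

```text
18 367 frontX [534.1 536.3] Y [-163.3  -71.6]
63 651 frontX [534.6 535.7] Y [-162.   -72.9]
78 1001 frontX [535.5 535.9] Y [-125.2 -109.6]
phi 91.45363177182766
at [ 539.6 -117.9  337.1] phi 91.64 turn [-0.    -0.002 -0.   ] then shift [-1.500e+00 -1.000e-01  1.476e+02] F [-0.1  0.3 -3.4] gap 14.2 t 36.2
```

```bash
python3 -m inch '[[-1,-0.0014,0,0.03,0,-0.002,0],[-1,0,0,0.04,0,0,0],[-1,0,0,0.04,0,0,0],[-1,0,0,0.026,0,0,0],[-1,0,0,0.012,0,0,0],[-1,0,0,0,0,0,0]]' 
python3 -m inch '[[-1,0,0,0.004,0,0,0],[-1,0,0,0.003,0,0,0],[-1,0,0,0,0,0,0]]'
```

```text
t: 36.95
tool_pos: [541.1, -118.0, 189.0]
eef_rot: [-0.0, -0.014, 1.0, -0.0]
ft_force: [0.1, 0.3, -2.1]
finger_gap: 14.5
grip_force: 49.5
t: 37.33
tool_pos: [542.2, -118.8, 183.6]
eef_rot: [0.002, -0.014, 1.0, -0.001]
ft_force: [-0.5, 0.6, 9.5]
finger_gap: 14.3
grip_force: 50.9
```

```bash
python3 -m inch '[[-1,-0.002,0,-0.0025,0,0,0],[-1,0,0,0,0,0,0],[-1,0,0,0.001,0,0,0],[-0.3,0,0,0,0,0,0],[0,0,0,0,0,0,0],[0,0,0,0,0,0,0],[0.5,0,0,-0.005,0,0,0],[1,0,0,-0.03,0,0,0],[1,0,0,-0.04,0,0,0],[1,0.015,0,-0.03,0,0,0],[1,0,0,0,0,0,0],[1,0,0,0,0,0,0],[1,0,0,0,0,0,0]]'
python3 hung.py
python3 - <<'E'
from h import *
im,W,c=shot('wrist');save('w4',im)
im,d,c=grab('side');save('s4',cv2.resize(im[200:400,240:440],None,fx=3,fy=3))
go(680.5,-114,145,91.65)
E
```

```text
t: 38.95
tool_pos: [527.8, -118.7, 287.7]
eef_rot: [-0.001, -0.014, 1.0, 0.0]
ft_force: [-0.0, 0.6, -0.1]
finger_gap: 85.7
grip_force: 0.0
lug 1 86 x [ 3.4 35.3 35.6] y [-8.1  6.6] z 148.2
lug 2 114 x [11.3 35.3 35.8] y [-8.1  6.7] z 166.2
lug 3 163 x [20.  35.3 35.8] y [-7.8  7.1] z 184.1
lug 4 268 x [29.3 34.  35.8] y [-8.   6.7] z 200.4
shoe x [35.2 55. ] y [-17.9  17.2]
cross x [ 0.  35.7] y [-42.2  41.4]
at [ 527.9 -118.7  287.9] phi 91.62 turn [ 0.    -0.001 -0.001] then shift [-152.6    0.3  142.9] F [-0.1  0.6 -0.2] gap 85.1 t 39.1
```

View pics/s4.png

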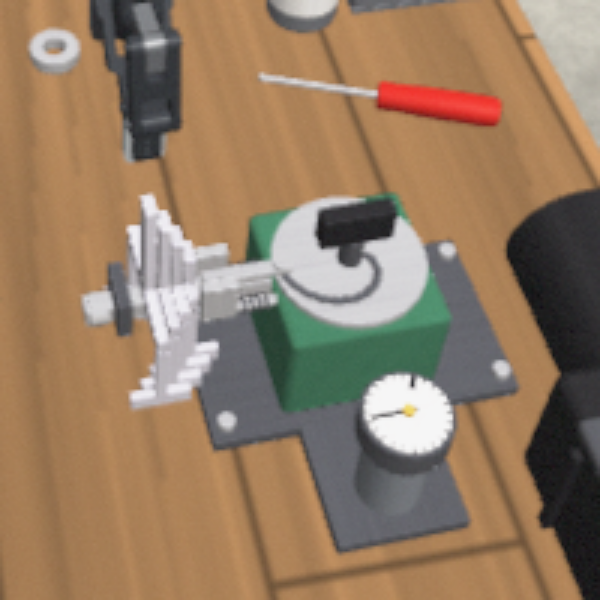

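All four forks hang in order between the anvil (205,285) and the shoe (120,300), and the cam grip is along the bar. Next, the cam.

```bash
python3 -m inch '[[1,-0.05,0,0,0,0,0],[1,-0.05,0,0,0,0,0],[1,-0.0526,0.0003,0,0,-0.001,0],[1,0,0,0.045,0,0,0],[1,0,0,0.05,0,0,0],[1,0,0,0.045,0,0,0],[1,0,0,0,0,0,0]]' 
python3 -c "
from h import *
go(680.5,-114,127,91.65)"
```

```text
t: 39.98
tool_pos: [678.6, -113.7, 145.1]
eef_rot: [-0.003, -0.014, 1.0, 0.001]
ft_force: [0.2, 0.7, 0.4]
finger_gap: 85.6
grip_force: 0.0
at [ 678.6 -113.7  145.1] phi 91.62 turn [ 0.002 -0.005 -0.001] then shift [-1.9 -0.4 18.1] F [0.2 0.7 0.4] gap 85.6 t 40.0
```

```bash
python3 -m inch '[[1,-0.0019,-0.0004,0.018,0.002,-0.005,0],[-1,0,0,0,0,0,0],[-1,0,0,0,0,0,0],[-1,0,0,0,0,0,0],[-1,0,0,0,0,0,0],[-1,0,0,0,0,0,0]]' 80
python3 -m inch '[[-1,0,0,0,0,0,0.1],[-1,0,0,0,0,0,0.17],[-1,0,0,0,0,0,0.17],[-1,0,0,0,0,0,0.17],[-1,0,0,0,0,0,0.17],[-1,0,0,0,0,0,0.17],[-1,0,0,0,0,0,0.17],[-1,0,0,0,0,0,0.17],[-1,0,0,0,0,0,0]]'
python3 -c "
from h import *
go(680.5,-114,127,-88.35);print(st()[0]['moment'])"
```

```text
t: 40.72
tool_pos: [682.9, -114.6, 131.6]
eef_rot: [0.004, -0.014, 1.0, -0.001]
ft_force: [-1.9, 1.4, 6.7]
finger_gap: 13.0
grip_force: 78.2
t: 41.85
tool_pos: [681.2, -117.0, 131.6]
eef_rot: [0.003, 0.591, 0.806, -0.001]
ft_force: [-14.8, -17.1, 13.5]
finger_gap: 13.0
grip_force: 79.5
at [ 681.2 -117.   131.6] phi 17.5 turn [0.007 0.002 1.847] then shift [-0.6 -3.   4.6] F [-14.8 -17.1  13.5] gap 13.0 t 41.9
[-2.75250356  2.56443777 -0.15562305]
```

```bash
python3 -m inch '[[-1,-0.0025,0,0,0,0,0],[-1,0,-0.0005,0,0,0,0.17],[-1,0,-0.0005,0,0,0,0.17],[-1,0,-0.0005,0,0,0,0.17],[-1,0,-0.0005,0,0,0,0.17],[-1,0,-0.0005,0,0,0,0.17],[-1,0,-0.0005,0,0,0,0.17],[-1,0,0,0,0,0,0]]'
python3 -c "
from h import *
go(680.5,-114,127,-88.35);print(st()[0]['moment'])"
```

```text
t: 42.85
tool_pos: [678.8, -116.6, 131.6]
eef_rot: [0.002, 0.91, 0.416, 0.001]
ft_force: [-15.1, 0.5, 17.8]
finger_gap: 12.7
grip_force: 80.1
at [ 678.8 -116.6  131.6] phi -40.9 turn [ 0.003 -0.002  0.828] then shift [ 1.8 -2.5  4.6] F [-15.1   0.5  17.8] gap 12.7 t 42.9
[ 0.0453411   3.00886049 -0.10148861]
```

```bash
python3 -m inch '[[-1,0,-0.0005,0,0,0,0.17],[-1,0,-0.0005,0,0,0,0.17],[-1,0,-0.0005,0,0,0,0.17],[-1,0,-0.0005,0,0,0,0.17],[-1,0,-0.0005,0,0,0,0.15],[-1,0,0,0,0,0,0.03],[-1,0,0,0,0,0,0]]'
python3 -c "
from h import *
go(680.5,-114,127,-88.35);print(st()[0]['moment'])"
```

```text
t: 43.72
tool_pos: [677.9, -114.8, 131.6]
eef_rot: [0.001, 1.0, 0.0, 0.002]
ft_force: [-12.8, -1.2, 15.7]
finger_gap: 12.0
grip_force: 82.2
at [ 677.9 -114.8  131.6] phi -89.98 turn [ 0.003 -0.004 -0.028] then shift [ 2.6 -0.7  4.6] F [-12.8  -1.2  15.7] gap 12.0 t 43.7
[-0.16984018  2.49660048  1.33504681]
```

```bash
python3 -m inch '[[0,0,0,0,0,0,0],[0,0,0,0,0,0,0],[1,0,0,0,0,0,0],[1,0,0,-0.03,0,0,0],[1,0,0,-0.06,0,0,0],[1,0,0,-0.06,0,0,0],[1,0.03,0.035,0,0,0,0],[1,0.03,0.035,0,0,0,0],[1,0,0,0,0,0,0],[1,0,0,0,0,0,0]]'
python3 - <<'E'
from h import *
im,W,c=shot('wrist');save('w5',im);np.savez('w5.npz',im=im,W=W,**{k:np.array(v) for k,v in c.items()})
w=W.reshape(-1,3)
m=(w[:,0]>720)&(w[:,0]<800)&(abs(w[:,1]+229)<40)&(w[:,2]>20)&(w[:,2]<170);q=w[m];print(len(q),q.min(0) if len(q) else '',q.max(0) if len(q) else '')
z=np.load('top0.npz');w=cloud(z['d'],z).reshape(-1,3)
for x in range(720,800,10):
    q=w[(abs(w[:,0]-x)<5)&(abs(w[:,1]+229)<40)];print(x,np.nanmax(q[:,2]).round())
E
```

```text
t: 44.98
tool_pos: [738.1, -183.9, 280.7]
eef_rot: [0.001, 1.0, -0.0, 0.003]
ft_force: [-0.2, 0.5, 0.5]
finger_gap: 85.4
grip_force: 0.0
1196 [ 775.16993697 -268.9536873    20.28048065] [ 799.99423169 -219.12859411  128.7001906 ]Traceback (most recent call last):
  File "<stdin>", line 7, in <module>
    res = np.fmax.reduce(a, axis=axis, out=out, **kwargs)
ValueError: zero-size array to reduction operation fmax which has no identity
```

View pics/w5.png

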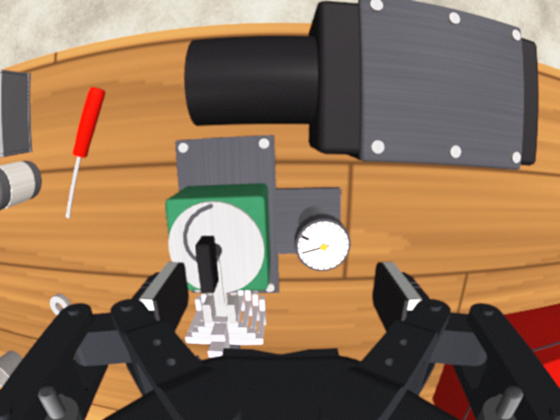

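The cam is at its stop with the grip at (206,263), and the pack is drawn in around (230,310). The dial is at (323,245), with the needle pointing left. I'll rectify the dial face for measuring.

```bash
cat > dial.py <<'E'
import sys
from h import *
f=sys.argv[1]
if len(sys.argv)>2:
    im,W,c=shot('wrist')
else:
    z=np.load('w5.npz');im,W,c=z['im'],z['W'],z
K,R,t=[np.array(c[k]) for k in('intrinsics','R','t')]
w=W.reshape(-1,3);m=(abs(w[:,0]-683)<40)&(abs(w[:,1]+229)<40)&(w[:,2]>96)&(w[:,2]<110)
zc=np.median(w[m][:,2]);L=im.reshape(-1,3)
q=w[m&(L.min(1)>140)];(cx,cy),r=cv2.minEnclosingCircle(q[:,:2].astype(np.float32));print('z',zc,'circ',cx,cy,r,'mean',q.mean(0))
n=500;s=70/n
jj,ii=np.mgrid[:n,:n]
X=np.stack([cx+35-jj*s,cy+35-ii*s,np.full(ii.shape,zc)],-1)  # up=+X, right=-Y
P=X@R.T+t;rr=np.hypot(P[...,0],P[...,1]);k=np.arctan2(rr,P[...,2])/rr
u=(P[...,0]*k*K[0,0]+K[0,2]).astype(np.float32);v=(P[...,1]*k*K[1,1]+K[1,2]).astype(np.float32)
o=cv2.remap(im,u,v,cv2.INTER_CUBIC);save(f,o)
g=cv2.cvtColor(o,cv2.COLOR_RGB2GRAY)
# polar dark profile; angle = clockwise from wall x (down-ish, -X rotated 1.65deg)
a=np.radians(np.arange(0,360,2))
# bezel angle b cw from above of wall x(181.65deg): world ang=181.65-b
wa=np.radians(181.65)-a
for r0,r1 in((6,15),(16,20),(20,25)):
    rad=np.linspace(r0,r1,20)[:,None]
    pu=((35-rad*np.sin(wa))/s).astype(np.float32);pv=((35-rad*np.cos(wa))/s).astype(np.float32)
    pr=cv2.remap(g,pu,pv,cv2.INTER_LINEAR).mean(0)
    b=np.argsort(pr)[:8];print(r0,r1,[(int(2*i),int(pr[i])) for i in b],int(np.median(pr)))
E
python3 dial.py d1
```

```text
z 102.98322947798042 circ 684.0457763671875 -228.92767333984375 28.271446228027344 mean [ 685.02444243 -228.92287188  103.1926028 ]
6 15 [(72, 172), (70, 179), (74, 183), (68, 197), (76, 207), (66, 217), (64, 232), (78, 232)] 255
16 20 [(118, 173), (74, 179), (72, 180), (120, 187), (116, 194), (70, 217), (76, 218), (122, 220)] 255
20 25 [(118, 73), (120, 119), (116, 126), (74, 198), (72, 208), (122, 213), (114, 216), (76, 231)] 254
```

View pics/d1.png

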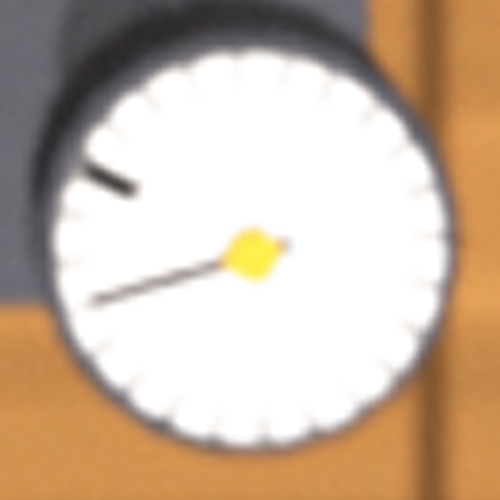

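```bash
python3 -m inch '[[1,0,0,0,0.003,-0.003,-0.174],[1,0,0,0,0,0,-0.174],[1,0,0,0,0,0,-0.174],[1,0,0,0,0,0,0]]' >/dev/null
python3 -c "
from h import *
go(684.2,-229,76,-60)"
```

```text
at [ 738.  -183.3  281.6] phi -60.1 turn [ 0.001 -0.003 -0.002] then shift [-69.5  12.7 205.6] F [-0.3 -0.6  0.8] gap 85.4 t 45.5
```

```bash
python3 -m inch '[[1,-0.0345,0.0064,0,0.001,-0.003,0],[1,-0.035,0.0063,0,0,0,0],[1,0,0,0.05,0,0,0],[1,0,0,0.05,0,0,0],[1,0,0,0.045,0,0,0],[1,0,0,0,0,0,0]]' >/dev/null
python3 -c "
from h import *
go(684.2,-229,76,-60)"
```

```text
at [ 682.4 -228.6  133.1] phi -60.3 turn [-0.005  0.004 -0.005] then shift [ 1.4  1.2 57.1] F [-0.6  0.2  1.3] gap 85.5 t 46.3
```

```bash
python3 -m inch '[[1,0.0014,0.0012,0.025,-0.005,0.004,-0.005],[1,0,0,0.02,0,0,0],[1,0,0,0.012,0,0,0],[1,0,0,0,0,0,0],[-1,0,0,0,0,0,0],[-1,0,0,0,0,0,0],[-1,0,0,0,0,0,0],[-1,0,0,0,0,0,0],[-1,0,0,0,0,0,0]]' 30
python3 -m inch '[[-1,0,0,0,0,0,-0.157],[-1,0,0,0,0,0,-0.157],[-1,0,0,0,0,0,-0.157],[-1,0,0,0,0,0,-0.157],[-1,0,0,0,0,0,-0.157],[-1,0,0,0,0,0,0]]'
python3 -c "
from h import *
go(684.2,-229,76,-15);print(st()[0]['moment'])"
```

```text
t: 47.4
tool_pos: [685.7, -228.5, 80.3]
eef_rot: [0.001, 0.965, 0.26, 0.002]
ft_force: [-7.8, 13.4, 13.5]
finger_gap: 58.7
grip_force: 30.5
t: 48.15
tool_pos: [684.3, -227.4, 80.2]
eef_rot: [-0.0, 0.792, 0.611, 0.001]
ft_force: [-17.2, 20.0, 21.5]
finger_gap: 58.7
grip_force: 31.5
at [ 684.3 -227.4   80.2] phi -14.66 turn [ 0.001 -0.002  0.006] then shift [-1.6  0.3  4.2] F [-17.2  20.   21.5] gap 58.7 t 48.1
[ 3.33331545  3.16424539 -0.02853819]
```

```bash
python3 -m inch '[[0.7,0,0,0,0,0,0],[1,0,0,0,0,0,0],[1,0,0,0,0,0,0],[1,0,0,-0.03,0,0,0],[1,0,0,-0.05,0,0,0],[1,0,0,-0.06,0,0,0],[1,0.05,-0.03,-0.06,0,0,0],[1,0,0,0,0,0,0],[1,0,0,0,0,0,0]]'
python3 dial.py d2 new
python3 - <<'E'
from h import *
im,W,c=shot('wrist');save('w6',im)
im,W,c=shot('side');save('s6',cv2.resize(im[200:400,240:440],None,fx=3,fy=3))
E
```

```text
t: 49.28
tool_pos: [673.1, -188.1, 263.3]
eef_rot: [0.003, 0.792, 0.61, 0.001]
ft_force: [-0.2, -0.1, -1.0]
finger_gap: 85.2
grip_force: 0.0
z 103.13810083986158 circ 684.3967895507812 -229.32669067382812 27.973989486694336 mean [ 684.51684991 -228.50239797  103.27713555]
6 15 [(74, 181), (76, 188), (72, 196), (78, 213), (70, 220), (80, 236), (68, 238), (66, 248)] 255
16 20 [(74, 125), (72, 133), (76, 177), (70, 185), (68, 235), (78, 237), (80, 254), (66, 254)] 255
20 25 [(72, 72), (74, 106), (70, 131), (76, 198), (68, 222), (266, 251), (328, 251), (132, 251)] 254
```

View pics/s6.png

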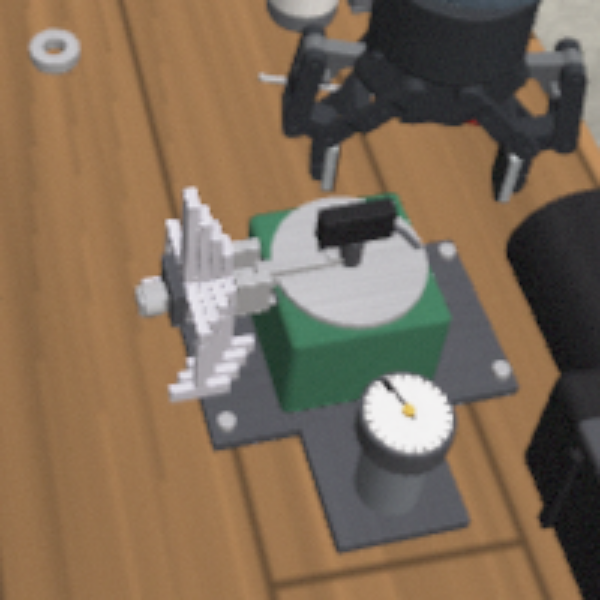

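View pics/d2.png

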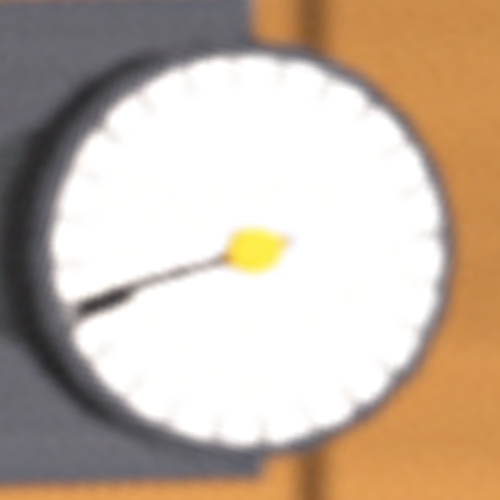

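The zero mark lies on the needle (72° against 74°), the pack is clamped in order, and the gripper is clear.

```bash
python3 -c "
from bench import arm
print(arm.close_job())"
```

```text
the job is handed in; nothing more can be done
None
```

I opened the cam, hung all four forks in size order, clamped the pack with the cam turned to its stop, set the bezel's zero mark to within about 2° of the needle, and handed the job in; no verdict came back.

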